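# Fit the sanding bobbin and hold the dust gate half open

## Robot

A 6-joint arm with a two-finger parallel gripper is mounted at the origin on the work surface. World frame = base frame: x ahead of the robot, y to its left, z up, the work surface at z = 0. Lengths are in m, angles in rad, forces in N, time in s.
With the tool pointing down it reaches from about 0.25 to 0.8 m from the base axis. Payload 8.5 kg.
Tool frame: the origin (TCP) lies on the mounting face of the last link; the fingertips stand 173 mm ahead of it and the grasp point (between the pads) lies 155 mm ahead of it; z points along the fingers, y is the line along which they close (so a half turn about z gives the same grasp; the last joint's range is limited). The gripper opens to 85 mm and grips with 20 to 120 N. Pads are 22 mm wide; open, the fingers measure 114 mm over their backs; the gripper's body (76 mm by 85 mm) begins 54 mm behind the grasp point. The pads swing forward as they close: fully open they stand 13 mm farther back than shut.
Start: joints at [1.234, 0.238, -0.013, 1.319, 0, 1.571], TCP at [0.173, 0.495, 0.405] pointing down, gripper open.
Joint ranges: [-2.66, 2.66], [-1.03, 1.9], [-1.14, 1.46], [-1.82, 2.27], [-1.45, 1.34], [-3.14, 3.14]. Speed limits (rad/s): [2.22, 2.22, 2.79, 3.14, 3.14, 3.14].

## Interface

Orientations are given as a unit quaternion [w, x, y, z].
In Python, from plant import sense, grab_frame, camera_params, hand_in gives the robot as it stands. The module is installed in compiled form; this text tells all that it offers.
- The arm moves only by the tool jog_arm, never from a script. Its arguments are lists of equal length, an entry for each row: "travel": the shift along the tool's x, y, z in units of 25 mm (1.0 is 25 mm), a list of three; "dr": the turn, a rotation vector about the tool's x, y, z in units of 6 degrees (1.0 is 6 degrees), a list of three; "fingers": the opening, from 0 (shut) to 1 (fully open). A call has 1 to 20 rows; each row shifts and turns the commanded pose from where the row before left it, along the tool's axes as they then stand; what a row does not reach is not made up. A row lasts 1/12 s, in which the tool goes at most 41.7 mm and 7.16 degrees, less where a joint would pass 70% of its speed; a pose out of reach is approached as far as the arm can. A call is refused whole if a number of a shift passes 1 or a number of a turn 1, either way. A call with a gripper value outside its range is refused whole. The fingers move at their own pace and stop on an object; the grip force is fixed at half the most. Time passes only in rows, so rows that do not move let the fingers close. It gives the time, the measured TCP pose, the force, the opening and the grip force at its end, in the units of the state.
- sense(): the state, without advancing time (a new reading comes with each control period).
- grab_frame(name): name is "scene" or "top" or "wrist"; returns (picture, depth): 384x512x3 uint8, red, green, blue; 384x512 float32, m along the optical axis (not along the pixel's ray), 0 where there is no reading.
- camera_params(name): a dict with "fov_y" (degrees; the focal length in pixels is half the picture's height over the tangent of half this angle, whatever the lens; pixels are square), "cx", "cy" (the principal point, pixels), "view" (4x4, takes a point from world to camera coordinates); the wrist camera has in their place "T_tool_cam" (4x4, takes a point from camera to tool coordinates, whose origin is the TCP and whose axes are the flange's). Camera axes: x right, y down, z forward; pixel columns grow to the right and rows downward; lengths in m; the calibration is good to about 2 mm. A picture is of the moment at which its call begins: read the wrist's pose just before it. camera_params takes no time and is no camera call.
- hand_in(): hands the job in; it is judged then, once.
The state is a dict: "time_s": time; "qpos": joint angles; "joint_vel": joint speeds; "effort": joint torques, N m; "ee_pos": TCP position; "orientation": TCP orientation; "contact_force": force on the tool from outside, world axes, zero at the start; "torque": the same for the moment, N m; "opening": opening from 0.0 (shut) to 1.0 (fully open); "gripper_force": force on a finger pad.
Only numpy, scipy, OpenCV 4.12 (cv2) and the standard library are available. Lean on these libraries where they do the work, as an engineer would, in place of code of your own. Each camera call takes 0.05 s, during which the arm holds its last target. There are 200 camera calls.

## Task

Fit the middle-sized of the three sanding bobbins over the bobbin sander's upright spindle, lowering it (not dropping it) until it sits right down on the drive disc, and let go of it. Then draw the spring-closed shutter of the dust gate half open by its wooden handle, so that the shutter's straight edge runs across the middle of the round mouth, and finish while still holding it there: it must stay half open in your grip so that I can check the draw at the bobbin. Leave the two other bobbins, the batten and the brush where they are.

Things in the scene. Friction and masses are not known exactly. Their poses are not given: they have to be found in the camera images.
- bobbin_mid: the bobbin to fit: upright cylinder, red-brown abrasive sleeve, black rubber ends, bored right through; 50 mm diameter, 90 mm tall, bore 18.6 mm, about 0.2 kg, standing on the bench. Origin: centre of its underside; z up its axis. The three bobbins stand some 105 mm apart in a row along world x on the bench's right, in any order; gripping across world y leaves the fingers most room
- bobbin_small: spare bobbin of the same make and height but 33 mm in diameter; leave it alone. Origin: centre of its underside
- bobbin_large: spare bobbin of the same make and height but 65 mm in diameter; leave it alone. Origin: centre of its underside
- sander: bobbin sander let into the bench (fixed): square aluminium plate 220 x 220 x 12 mm, low switch box in its far right corner, steel drive disc 38 mm wide and 6 mm high, upright spindle in the middle. Origin: plate's underside, straight below the spindle. Spindle 15 mm thick for 82 mm above the disc, then tapering to a 9 mm stud; the bobbin has 1.8 mm play all round and seated leaves 10 mm of stud
- spindle_seat (a point): centre of the drive disc's top face, 18 mm above the bench, on the spindle's axis: where the bobbin's underside centre must come to rest
- spindle_tip (a point): top of the spindle's stud, 100 mm above the drive disc, 118 mm above the bench
- gate: dust gate (fixed): round steel duct 108 mm across standing out of the bench, flat aluminium frame 130 x 136 mm round it at 50 to 66 mm height, a spring barrel along each side, and on top an open round mouth with a collar, rim 84 mm above the bench. Origin: on the bench straight below the mouth's centre. Its -x axis points out of its front (handle side), the way the shutter opens
- gate_mouth (a point): centre of the mouth's rim, 84 mm above the bench; the mouth is 100 mm in clear diameter
- shutter (a joint): how far the shutter (a steel sheet in the frame, closing the mouth) is drawn out, in m along the gate's -x axis: 0 shut (as at the start), 0.10 fully open, 0.05 half open. Springs pull it shut: about 4.4 N at shut, 10 N at half, 15 N fully open, plus about 1 N of friction; let go, it slides shut
- shutter_edge (a point): middle of the shutter's straight inner edge, 58 mm above the bench: 50 mm behind the mouth's centre (gate +x) when shut, right under the mouth's centre at half travel
- handle_mid (a point): point to grip, 88 mm above the bench, in the middle of the shutter's wooden handle: an upright plate 10 mm thick along the gate's x axis, 64 mm wide, 66 to 106 mm above the bench, on the cross bar at the shutter's outer end; slides with it. 105 mm in front (gate -x) of the mouth's centre when shut, then 35 mm clear to the frame. Fingers closing along the gate's x axis pinch it from above
- batten: dark hardwood batten 45 x 180 x 22 mm lying between the robot and the work; leave it alone. Origin: centre of its underside
- bench_brush: bench brush with a wooden handle, lying just beyond the bobbins; leave it alone. Origin: centre of its underside
Things that resemble listed ones, but are neither listed nor needed, are in the scene too. What is shaped like the bobbin_mid but blue or purple is not meant.

How it is judged:
By the outcome, as a careful person would: the job done as asked, in the order asked, and still so for the second after the job is handed in, while the arm keeps its last pose, push and grip.
It also fails if it takes over 64 s, if anything falls off the work surface, if the arm or the gripper's body presses on something with over 40 N, if the wrist force passes 120 N, or if a joint passes its speed limit or range.

## Working session

There is one attempt and no reset: what is moved stays moved. The work goes in short steps, Python scripts to look and compute and a tool call to move; the robot and the scene stay as the last step left them, time stands still between calls to the robot, and variables do not carry over. Pictures are saved under pics/ and viewed, at most 10 in all, crops included, and the job is handed in when it is done.

Besides the shell and the picture viewer there is one more tool, called by a JSON object that holds its "api" and its "payload", one argument or row to a line. jog_arm: Moves the arm, as the interface text tells. Its arguments: {"type":"object","properties":{"travel":{"type":"array","items":{"type":"array","items":{"type":"number"}}},"dr":{"type":"array","items":{"type":"array","items":{"type":"number"}}},"fingers":{"type":"array","items":{"type":"number"}}},"required":["travel","dr","fingers"]}

```bash
mkdir -p pics; cat > h.py <<'E'
import numpy as np, cv2
from plant import *
def save(n,f):
    p,d=grab_frame(n); cv2.imwrite(f'pics/{f}.png',p[:,:,::-1]); np.savez(f'pics/{f}.npz',p=p,d=d); return p,d
def cam(n):
    c=camera_params(n); f=192/np.tan(np.radians(c['fov_y'])/2); return c,f
def cloud(n,d):
    c,f=cam(n); v,u=np.mgrid[:384,:512]
    P=np.stack([(u-c['cx'])/f*d,(v-c['cy'])/f*d,d,np.ones_like(d)],-1)
    return (P@np.linalg.inv(c['view']).T)[...,:3]
def ray(n,u,v,z):
    c,f=cam(n); T=np.linalg.inv(c['view']); r=T[:3,:3]@[(u-c['cx'])/f,(v-c['cy'])/f,1]; o=T[:3,3]
    return o+r*(z-o[2])/r[2]
E
python3 - <<'E'
from h import *
s=sense();print(s)
for n in('top','scene'):
    p,d=save(n,n); print(camera_params(n))
t=cv2.imread('pics/top.png');cv2.imwrite('pics/top2.png',cv2.resize(t,(800,600)))
E
```

```text
{'time_s': 0.0, 'qpos': array([ 1.23400605e+00,  2.38764189e-01, -1.42746191e-02,  1.31921786e+00,
        8.94455771e-06,  1.57081378e+00]), 'joint_vel': array([ 1.76416440e-03, -7.69079163e-04,  8.73647386e-04, -1.14236458e-04,
       -8.43381927e-05, -1.75813018e-03]), 'effort': array([ 6.78781021e-06, -5.38776577e+01,  3.46442807e+01,  1.83981902e-02,
       -1.07413905e-04,  3.00362103e-05]), 'ee_pos': array([0.17342995, 0.49533434, 0.40407823]), 'orientation': array([-1.26779309e-04,  1.67608968e-01,  9.85853286e-01, -7.19092016e-04]), 'contact_force': array([-0.71264025, -0.75022934, -0.15720932]), 'torque': array([-0.02203491, -0.01138242,  0.01053634]), 'gripper_force': 0.0, 'opening': 1.0034616923938102}
{'fov_y': 56.01914565315213, 'cx': 247.5576452315947, 'cy': 193.12819788980124, 'view': array([[ 1.51686842e-04, -9.99999823e-01,  5.75028798e-04,
        -7.87511003e-02],
       [-9.88746032e-01, -2.36006168e-04, -1.49603573e-01,
         5.83594616e-01],
       [ 1.49603683e-01, -5.45864549e-04, -9.88745893e-01,
         8.49334415e-01],
       [ 0.00000000e+00,  0.00000000e+00,  0.00000000e+00,
         1.00000000e+00]])}
{'fov_y': 53.06604420592175, 'cx': 257.86717535335026, 'cy': 184.11704079441273, 'view': array([[-0.60048635,  0.79945833,  0.01680823,  0.40176784],
       [ 0.59882122,  0.46351604, -0.65312022, -0.23443888],
       [-0.52993329, -0.38212465, -0.75706767,  1.41585024],
       [ 0.        ,  0.        ,  0.        ,  1.        ]])}
```

View pics/top.png

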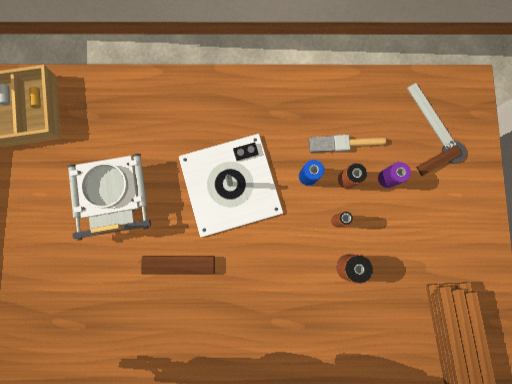

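View pics/scene.png

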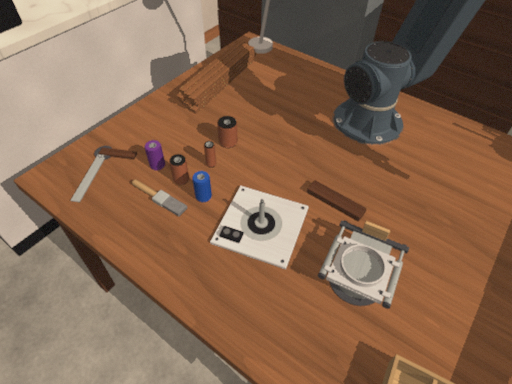

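The top view shows three red-brown bobbins in a row along x: (357,268), the widest; (345,218), the thinnest; and (354,175), the middle one. Blue (312,172) and purple (395,175) are decoys. So the mid bobbin should be the one at (354,175). The sander's spindle is at (231,182), the gate mouth at (104,186) and the handle at about (105,229). The scene view agrees. Next I'll measure them and check the middle bobbin in a crop.

```bash
python3 - <<'E'
from h import *
z=np.load('pics/top.npz');p,d=z['p'],z['d'];C=cloud('top',d)
cv2.imwrite('pics/crop.png',cv2.resize(cv2.imread('pics/top.png')[135:295,280:440],(640,640))[:600])
# bobbins' tops: points near z=.09
for nm,(u,v) in dict(large=(357,268),small=(345,218),mid=(354,175),blue=(312,172),purple=(395,175)).items():
    sl=(slice(v-22,v+22),slice(u-22,u+22)); Q=C[sl].reshape(-1,3)
    m=np.abs(Q[:,2]-.09)<.006
    q=Q[m]; (cx,cy),r=cv2.minEnclosingCircle((q[:,:2]*1000).astype(np.float32)); print(nm,m.sum(),q[:,2].mean().round(4),cx,cy,2*r, np.ptp(q[:,:2],0))
# spindle / plate
Q=C[120:245,165:300].reshape(-1,3)
m=np.abs(Q[:,2]-.012)<.004; r=cv2.minAreaRect((Q[m][:,:2]*1000).astype(np.float32)); print('plate',r)
m=Q[:,2]>.07; print('spindle',Q[m].mean(0),m.sum()); m=Q[:,2]>.111; print('tip',Q[m].mean(0),Q[m][:,2].max() if m.any() else 0,m.sum())
# gate
Q=C[140:245,55:165].reshape(-1,3)
print('hist',np.histogram(Q[:,2],bins=np.arange(-.005,.125,.005)))
m=np.abs(Q[:,2]-.084)<.003; q=Q[m]; print('rim+',m.sum(),cv2.minAreaRect((q[:,:2]*1000).astype(np.float32)))
m=np.abs(Q[:,2]-.106)<.005; q=Q[m]; print('handle',m.sum(),cv2.minAreaRect((q[:,:2]*1000).astype(np.float32)),q.mean(0))
Z=C[...,2]; Zs=np.clip(Z*2000,0,255).astype(np.uint8)[130:250,50:300]
cv2.imwrite('pics/z.png',np.hstack([cv2.resize(cv2.imread('pics/top.png')[135:250,55:170],(400,400)),cv2.cvtColor(cv2.resize(np.clip(Z*2000,0,255).astype(np.uint8)[135:250,55:170],(400,400),interpolation=0),cv2.COLOR_GRAY2BGR)]))
E
```

```text
large 598 0.0899 402.10791015625 -331.4933776855469 65.27924346923828 [0.06290302 0.06290009]
small 110 0.0893 517.8444213867188 -306.1813049316406 31.948711395263672 [0.03045797 0.02978542]
mid 303 0.0897 625.240478515625 -336.3668518066406 50.05841064453125 [0.04886928 0.04705656]
blue 290 0.0898 633.0289306640625 -234.22943115234375 49.910064697265625 [0.04858468 0.04755098]
purple 303 0.0897 628.1592407226562 -440.17633056640625 50.22841262817383 [0.0487716  0.04712904]
plate ((621.70751953125, -66.03326416015625), (220.45318603515625, 289.2499694824219), 16.24251365661621)
spindle [ 0.50771688 -0.06198365  0.62779312] 124
tip [ 0.47576004 -0.07092501  0.79757832] 0.9271290387537544 94
hist (array([2185, 4192,   23,    0,    0,    0,    0,    0,    0,    0,    2,
         27,  891, 1525, 1840,  284,   91,  210,   86,   10,    6,   38,
         93,    1,    0]), array([-0.005,  0.   ,  0.005,  0.01 ,  0.015,  0.02 ,  0.025,  0.03 ,
        0.035,  0.04 ,  0.045,  0.05 ,  0.055,  0.06 ,  0.065,  0.07 ,
        0.075,  0.08 ,  0.085,  0.09 ,  0.095,  0.1  ,  0.105,  0.11 ,
        0.115,  0.12 ]))
rim+ 257 ((569.36962890625, 258.9634094238281), (163.39820861816406, 107.37003326416016), 9.833540916442871)
handle 128 ((493.7870178222656, 245.47616577148438), (10.120102882385254, 63.622806549072266), 9.455409049987793) [0.49368787 0.24499247 0.10605643]
```

View pics/crop.png

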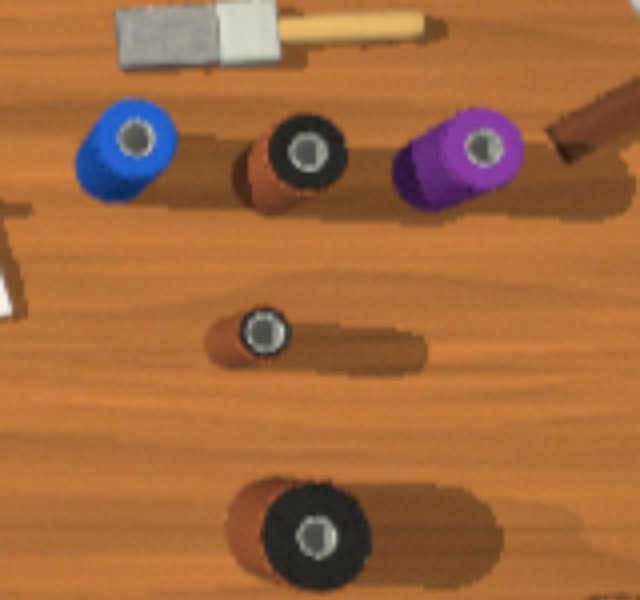

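View pics/z.png

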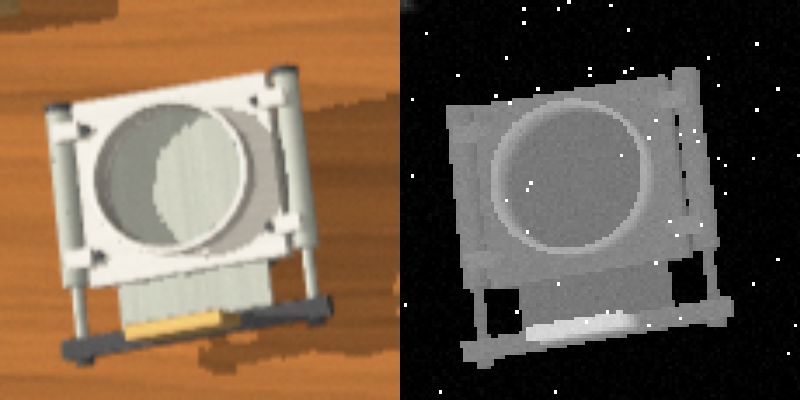

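The crop confirms the target: the 50 mm, black-topped, red-brown bobbin between the blue and purple ones. In the z picture the handle is the tan bar at (180,325), the rim is centred near (172,177), and the shutter is shut. Next: precise spindle and gate poses.

```bash
python3 - <<'E'
from h import *
np.set_printoptions(precision=4,suppress=True)
def circ(q):
    A=np.c_[2*q,np.ones(len(q))]; x=np.linalg.lstsq(A,(q**2).sum(1),rcond=None)[0]; return x[:2],np.sqrt(x[2]+x[:2]@x[:2])
for n,box in (('top',(175,120,300,245)),('scene',(205,180,320,275))):
    z=np.load(f'pics/{n}.npz');p,d=z['p'],z['d'];d=cv2.medianBlur(d,3);C=cloud(n,d)
    Q=C[box[1]:box[3],box[0]:box[2]].reshape(-1,3); 
    if n=='top': 
        m=np.abs(Q[:,2]-.012)<.003; r=cv2.minAreaRect((Q[m][:,:2]*1000).astype(np.float32)); print('plate',r)
    c0=np.array([.602,-.04])
    for a,b in ((.03,.05),(.05,.075),(.075,.1),(.1,.116),(.114,.124)):
        m=(Q[:,2]>a)&(Q[:,2]<b)&(np.hypot(*(Q[:,:2]-c0).T)<.06); print(n,a,b,m.sum(),Q[m].mean(0) if m.any() else '')
    T=np.linalg.inv(camera_params(n)['view']);print('cam',T[:3,3])
    gb=(60,140,165,225) if n=='top' else (315,215,415,305)
    c,f=cam(n)
    for nm,bx in (('bob',(335,155,375,195)if n=='top' else (165,150,192,190)),):
        Q=C[bx[1]:bx[3],bx[0]:bx[2]].reshape(-1,3); m=np.abs(Q[:,2]-.09)<.004; q=Q[m]; (a,b),r=cv2.minEnclosingCircle((q[:,:2]*1000).astype(np.float32)); print(nm,a,b,2*r)
    Q=C[gb[1]:gb[3],gb[0]:gb[2]].reshape(-1,3)
    m=(np.abs(Q[:,2]-.084)<.003)&(np.hypot(Q[:,0]-.5965,Q[:,1]-.26)<.063); q=Q[m][:,:2]; 
    print('rim',m.sum(),*circ(q))
    g=(340,215,415,255) if n=='scene' else (60,200,165,245); Q=C[g[1]:g[3],g[0]:g[2]].reshape(-1,3)
    m=(np.abs(Q[:,2]-.106)<.004); q=Q[m]; r=cv2.minAreaRect((q[:,:2]*1000).astype(np.float32)); print('handle',m.sum(),r)
E
```

```text
plate ((621.1161499023438, -64.764404296875), (219.99351501464844, 286.427001953125), 16.276771545410156)
top 0.03 0.05 8 [ 0.6082 -0.0351  0.04  ]
top 0.05 0.075 9 [ 0.6059 -0.0338  0.0585]
top 0.075 0.1 15 [ 0.6065 -0.0342  0.0867]
top 0.1 0.116 29 [ 0.6107 -0.0333  0.1073]
top 0.114 0.124 2 [ 0.6138 -0.0314  0.1147]
cam [ 0.45   -0.0781  0.9271]
bob 625.3677978515625 -336.7989501953125 49.33476638793945
rim 261 [0.5971 0.2642] 0.05171672979950431
handle 122 ((493.71026611328125, 246.10186767578125), (10.211607933044434, 61.63418197631836), 9.613407135009766)
scene 0.03 0.05 20 [ 0.6169 -0.0291  0.0414]
scene 0.05 0.075 25 [ 0.6171 -0.0296  0.0622]
scene 0.075 0.1 32 [ 0.6176 -0.0301  0.0882]
scene 0.1 0.116 22 [ 0.6151 -0.0317  0.108 ]
scene 0.114 0.124 2 [ 0.612  -0.0332  0.1142]
cam [1.1319 0.3285 0.912 ]
bob 626.47314453125 -336.3404846191406 47.17621994018555
rim 116 [0.5982 0.2643] 0.05183365104594415
handle 86 ((494.6268310546875, 247.43173217773438), (10.953817367553711, 62.11083221435547), 9.332243919372559)
```

{"api": "jog_arm", "payload": {
  "travel": [
    [0,0,0],
    [0,0,0],
    [0,0,0],
    [0,0,0],
    [-0.8,-0.96,0],
    [-0.8,-0.96,0],
    [-0.8,-0.96,0],
    [-0.8,-0.96,0],
    [-0.8,-0.96,0],
    [-0.8,-0.96,0],
    [-0.8,-0.96,0],
    [-0.8,-0.96,0],
    [-0.8,-0.96,0],
    [-0.8,-0.96,0],
    [-0.8,-0.96,0],
    [-0.8,-0.96,0],
    [-0.8,-0.96,0],
    [-0.8,-0.96,0],
    [-0.8,-0.96,0],
    [-0.8,-0.96,0]
  ],
  "dr": [
    [0,0,-0.8],
    [0,0,-0.8],
    [0,0,-0.8],
    [0,0,-0.8],
    [0,0,0],
    [0,0,0],
    [0,0,0],
    [0,0,0],
    [0,0,0],
    [0,0,0],
    [0,0,0],
    [0,0,0],
    [0,0,0],
    [0,0,0],
    [0,0,0],
    [0,0,0],
    [0,0,0],
    [0,0,0],
    [0,0,0],
    [0,0,0]
  ],
  "fingers": [1,1,1,1,1,1,1,1,1,1,1,1,1,1,1,1,1,1,1,1]
}}

```text
time_s: 1.77
ee_pos: [0.4935, 0.1095, 0.4045]
orientation: [-0.0, 0.001, 1.0, -0.0]
contact_force: [1.0, 1.2, 0.1]
opening: 1.001
gripper_force: 0.0
```

```bash
python3 - <<'E'
from h import *
print(camera_params('wrist'));s=sense();print(s['ee_pos'],s['orientation'],s['qpos'])
E
```

```text
{'fov_y': 58.5323965363572, 'cx': 255.31722127411652, 'cy': 194.90775489284619, 'T_tool_cam': array([[ 2.35053656e-04, -9.61143362e-01, -2.76049603e-01,
         6.99895124e-02],
       [ 9.99999923e-01,  3.12918328e-04, -2.38021484e-04,
         1.36802584e-03],
       [ 3.15153749e-04, -2.76049525e-01,  9.61143361e-01,
         3.10114552e-02],
       [ 0.00000000e+00,  0.00000000e+00,  0.00000000e+00,
         1.00000000e+00]])}
[0.49352888 0.10948674 0.40446332] [-2.59187399e-04  9.04943913e-04  9.99999555e-01 -6.28161035e-05] [ 2.18311718e-01  2.05124439e-01 -5.78076361e-02  1.30839754e+00
 -9.89716233e-06  2.20121609e-01]
```

{"api": "jog_arm", "payload": {
  "travel": [
    [-0.79,-0.947,0],
    [-0.79,-0.947,0],
    [-0.79,-0.947,0],
    [-0.79,-0.947,0],
    [-0.79,-0.947,0],
    [-0.79,-0.947,0],
    [0,0,0],
    [0,0,0]
  ],
  "dr": [
    [0,0,0],
    [0,0,0],
    [0,0,0],
    [0,0,0],
    [0,0,0],
    [0,0,0],
    [0,0,0],
    [0,0,0]
  ],
  "fingers": [1,1,1,1,1,1,1,1]
}}

```text
time_s: 2.43
ee_pos: [0.6118, -0.0327, 0.4035]
orientation: [-0.001, 0.002, 1.0, 0.0]
contact_force: [-0.2, -0.1, -0.4]
opening: 0.998
gripper_force: 0.0
```

```bash
cat >> h.py <<'E'
from scipy.spatial.transform import Rotation as Ro
def wT(s):
    w,x,y,z=s['orientation']; T=np.eye(4); T[:3,:3]=Ro.from_quat([x,y,z,w]).as_matrix(); T[:3,3]=s['ee_pos']; return T@camera_params('wrist')['T_tool_cam']
def wcloud(s,d):
    c,f=cam('wrist'); v,u=np.mgrid[:384,:512]
    P=np.stack([(u-c['cx'])/f*d,(v-c['cy'])/f*d,d,np.ones_like(d)],-1)
    return (P@wT(s).T)[...,:3]
E
python3 - <<'E'
from h import *
np.set_printoptions(precision=4,suppress=True)
s=sense(); print(s['ee_pos']); p,d=save('wrist','w1'); C=wcloud(s,cv2.medianBlur(d,3)); Z=C[...,2]
print(C[192,256])
N=np.hypot(C[...,0]-.612,C[...,1]+.0325)<.06
for a,b in ((.02,.05),(.05,.075),(.075,.1),(.1,.112),(.112,.124)):
    m=N&(Z>a)&(Z<b); v,u=np.where(m); print(a,b,m.sum(),C[m].mean(0) if m.any() else '', u.mean() if m.any() else '',v.mean() if m.any() else '')
m=(Z>.009)&(Z<.015); v,u=np.where(m);r=cv2.minAreaRect((C[m][:,:2]*1000).astype(np.float32));print(m.sum(),r)
E
```

```text
[ 0.6118 -0.0327  0.4035]
[ 0.6129 -0.0308  0.1149]
0.02 0.05 72 [ 0.606  -0.0311  0.0358] 255.54166666666666 164.26388888888889
0.05 0.075 87 [ 0.6061 -0.0313  0.0626] 255.41379310344828 169.8505747126437
0.075 0.1 115 [ 0.6065 -0.0314  0.0895] 255.2 176.77391304347827
0.1 0.112 130 [ 0.609  -0.0307  0.1032] 256.0846153846154 183.46153846153845
0.112 0.124 119 [ 0.6116 -0.0311  0.1153] 255.60504201680672 190.43697478991598
39106 ((639.2195434570312, -125.23382568359375), (219.66006469726562, 415.8176574707031), 16.235675811767578)
```

View pics/w1.png

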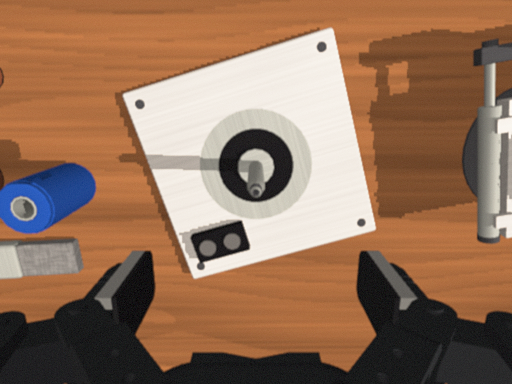

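The wrist picture shows the spindle tip at (256,190), midway between the fingers (255.5). That puts it at (0.612, -0.0325), in agreement with the fixed views. Now to above the bobbin.

{"api": "jog_arm", "payload": {
  "travel": [
    [-0.042,-0.935,0],
    [-0.042,-0.935,0],
    [-0.042,-0.935,0],
    [-0.042,-0.935,0],
    [-0.042,-0.935,0],
    [-0.042,-0.935,0],
    [-0.042,-0.935,0],
    [-0.042,-0.935,0],
    [-0.042,-0.935,0],
    [-0.042,-0.935,0],
    [-0.042,-0.935,0],
    [-0.042,-0.935,0],
    [-0.042,-0.935,0],
    [0,0,0],
    [0,0,0]
  ],
  "dr": [
    [0,0,0],
    [0,0,0],
    [0,0,0],
    [0,0,0],
    [0,0,0],
    [0,0,0],
    [0,0,0],
    [0,0,0],
    [0,0,0],
    [0,0,0],
    [0,0,0],
    [0,0,0],
    [0,0,0],
    [0,0,0],
    [0,0,0]
  ],
  "fingers": [1,1,1,1,1,1,1,1,1,1,1,1,1,1,1]
}}

```text
time_s: 3.73
ee_pos: [0.624, -0.3351, 0.4044]
orientation: [-0.0, 0.001, 1.0, 0.0]
contact_force: [0.2, 0.4, 1.1]
opening: 1.001
gripper_force: 0.0
```

```bash
python3 - <<'E'
from h import *
np.set_printoptions(precision=4,suppress=True)
s=sense(); print(s['ee_pos'],s['orientation']); p,d=save('wrist','w2'); C=wcloud(s,cv2.medianBlur(d,3)); Z=C[...,2]
m=(np.hypot(C[...,0]-.6255,C[...,1]+.336)<.034)&(abs(Z-.09)<.004); v,u=np.where(m)
(a,b),r=cv2.minEnclosingCircle((C[m][:,:2]*1000).astype(np.float32)); print(m.sum(),a,b,2*r,C[m][:,2].mean(),u.min(),u.max(),v.min(),v.max())
E
```

```text
[ 0.624  -0.3351  0.4044] [-0.0004  0.0012  1.      0.0003]
2018 625.7362670898438 -335.20684814453125 48.558021545410156 0.08939475934107835 226 281 156 209
```

{"api": "jog_arm", "payload": {
  "travel": [
    [-0.06,-0.06,0],
    [0,0,0.8],
    [0,0,0.8],
    [0,0,0.8],
    [0,0,0.8],
    [0,0,0.8],
    [0,0,0.8],
    [0,0,0.8],
    [0,0,0.8],
    [0,0,0.6],
    [0,0,0.45],
    [0,0,0]
  ],
  "dr": [
    [0,0,0],
    [0,0,0],
    [0,0,0],
    [0,0,0],
    [0,0,0],
    [0,0,0],
    [0,0,0],
    [0,0,0],
    [0,0,0],
    [0,0,0],
    [0,0,0],
    [0,0,0]
  ],
  "fingers": [1,1,1,1,1,1,1,1,1,1,1,1]
}}

```text
time_s: 4.78
ee_pos: [0.6253, -0.3352, 0.2162]
orientation: [-0.002, 0.0, 1.0, 0.001]
contact_force: [-0.3, -0.0, 0.1]
opening: 0.997
gripper_force: 0.0
```

{"api": "jog_arm", "payload": {
  "travel": [
    [0,0,0],
    [0,0,0],
    [0,0,0],
    [0,0,0],
    [0,0,0],
    [0,0,0],
    [0,0,0],
    [0,0,0],
    [0,0,0],
    [0,0,0],
    [0,0,0],
    [0,0,0]
  ],
  "dr": [
    [0,0,0],
    [0,0,0],
    [0,0,0],
    [0,0,0],
    [0,0,0],
    [0,0,0],
    [0,0,0],
    [0,0,0],
    [0,0,0],
    [0,0,0],
    [0,0,0],
    [0,0,0]
  ],
  "fingers": [0.5,0,0,0,0,0,0,0,0,0,0,0]
}}

```text
time_s: 5.78
ee_pos: [0.6262, -0.3368, 0.2203]
orientation: [0.001, 0.001, 1.0, -0.0]
contact_force: [0.5, 2.1, 7.0]
opening: 0.579
gripper_force: 62.1
```

{"api": "jog_arm", "payload": {
  "travel": [
    [0,0,-0.5],
    [0,0,-0.9],
    [0,0,-0.9],
    [0,0,-0.9],
    [0,0,-0.9],
    [0,0,-0.9],
    [0,0,-0.9],
    [0,0,-0.1],
    [0,0,0],
    [0,0,0]
  ],
  "dr": [
    [0,0,0],
    [0,0,0],
    [0,0,0],
    [0,0,0],
    [0,0,0],
    [0,0,0],
    [0,0,0],
    [0,0,0],
    [0,0,0],
    [0,0,0]
  ],
  "fingers": [0,0,0,0,0,0,0,0,0,0]
}}

```text
time_s: 6.62
ee_pos: [0.6256, -0.3367, 0.3676]
orientation: [-0.0, 0.001, 1.0, 0.0]
contact_force: [0.2, -0.3, -2.5]
opening: 0.578
gripper_force: 62.5
```

{"api": "jog_arm", "payload": {
  "travel": [
    [0.04,0.5,0],
    [0.04,0.9,0],
    [0.04,0.9,0],
    [0.04,0.9,0],
    [0.04,0.9,0],
    [0.04,0.9,0],
    [0.04,0.9,0],
    [0.04,0.9,0],
    [0.04,0.9,0],
    [0.04,0.9,0],
    [0.04,0.9,0],
    [0.04,0.9,0],
    [0.03,0.9,0],
    [0.03,0.86,0],
    [0,0,0],
    [0,0,0]
  ],
  "dr": [
    [0,0,0],
    [0,0,0],
    [0,0,0],
    [0,0,0],
    [0,0,0],
    [0,0,0],
    [0,0,0],
    [0,0,0],
    [0,0,0],
    [0,0,0],
    [0,0,0],
    [0,0,0],
    [0,0,0],
    [0,0,0],
    [0,0,0],
    [0,0,0]
  ],
  "fingers": [0,0,0,0,0,0,0,0,0,0,0,0,0,0,0,0]
}}

```text
time_s: 7.95
ee_pos: [0.6121, -0.0311, 0.3672]
orientation: [-0.001, -0.0, 1.0, 0.0]
contact_force: [0.2, 0.3, -2.9]
opening: 0.578
gripper_force: 62.7
```

```bash
python3 - <<'E'
from h import *
np.set_printoptions(precision=4,suppress=True)
s=sense(); print(s['ee_pos'],s['orientation'],s['opening'])
for n,f in(('top','t3'),('scene','s3')):
    p,d=save(n,f); C=cloud(n,cv2.medianBlur(d,3)); H=cv2.cvtColor(p,cv2.COLOR_RGB2HSV)
    N=(np.hypot(C[...,0]-.612,C[...,1]+.0325)<.05)&(C[...,2]>.1)&(C[...,2]<.25)
    Q=C[N]; print(n,N.sum(),np.histogram(Q[:,2],np.arange(.1,.26,.01))[0])
cv2.imwrite('pics/s3c.png',cv2.resize(cv2.imread('pics/s3.png')[130:290,170:360],(760,600)))
E
```

```text
[ 0.6121 -0.0311  0.3672] [-0.0011 -0.0003  1.      0.    ] 0.5779332457324236
top 0 [0 0 0 0 0 0 0 0 0 0 0 0 0 0 0]
scene 794 [ 15  12   0   0  11  47  48  50  44  47  66  83  93 203  75]
```

View pics/s3c.png

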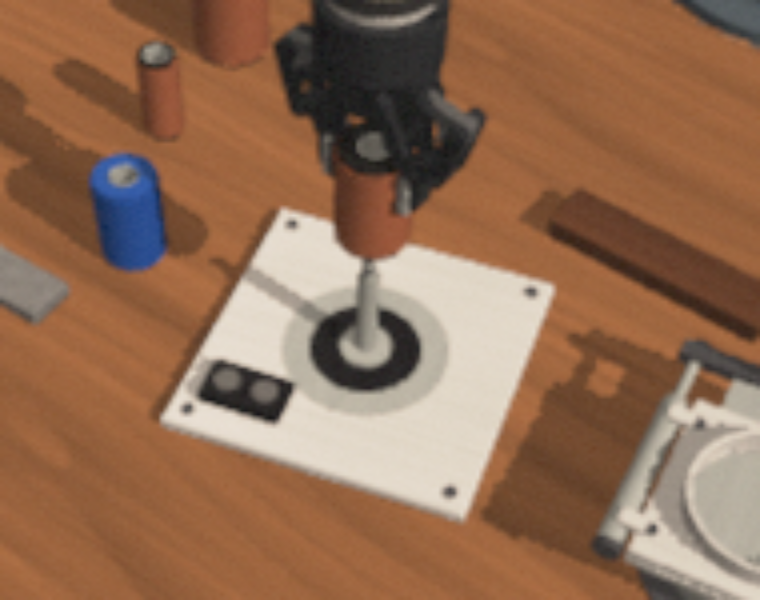

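The crop shows the bobbin held upright. Its axis (about 374, 200) is in line with the spindle (tip at 369, 265). I'll lower it gently and watch the force.

{"api": "jog_arm", "payload": {
  "travel": [
    [0,0,0.4],
    [0,0,0.4],
    [0,0,0.3],
    [0,0,0.3],
    [0,0,0.2],
    [0,0,0.2],
    [0,0,0.2],
    [0,0,0]
  ],
  "dr": [
    [0,0,0],
    [0,0,0],
    [0,0,0],
    [0,0,0],
    [0,0,0],
    [0,0,0],
    [0,0,0],
    [0,0,0]
  ],
  "fingers": [0,0,0,0,0,0,0,0]
}}

```text
time_s: 8.72
ee_pos: [0.6125, -0.0327, 0.3174]
orientation: [-0.001, 0.001, 1.0, 0.0]
contact_force: [0.8, -0.7, -2.1]
opening: 0.578
gripper_force: 62.7
```

```bash
python3 -c "
from plant import *
s=sense();print(s['ee_pos'],s['contact_force'],s['torque'])"
```

```text
[ 0.61253716 -0.0327254   0.31736797] [ 0.84468014 -0.71132599 -2.11534192] [-0.0045582   0.06255292 -0.04157739]
```

{"api": "jog_arm", "payload": {
  "travel": [
    [0,0,0.2],
    [0,0,0.2],
    [0,0,0.2],
    [0,0,0.2],
    [0,0,0.2],
    [0,0,0.2],
    [0,0,0.2],
    [0,0,0.2],
    [0,0,0.2],
    [0,0,0.2],
    [0,0,0]
  ],
  "dr": [
    [0,0,0],
    [0,0,0],
    [0,0,0],
    [0,0,0],
    [0,0,0],
    [0,0,0],
    [0,0,0],
    [0,0,0],
    [0,0,0],
    [0,0,0],
    [0,0,0]
  ],
  "fingers": [0,0,0,0,0,0,0,0,0,0,0]
}}

```text
time_s: 9.63
ee_pos: [0.6124, -0.0327, 0.2672]
orientation: [-0.001, 0.001, 1.0, 0.0]
contact_force: [-0.4, -0.2, -1.8]
opening: 0.581
gripper_force: 62.7
```

{"api": "jog_arm", "payload": {
  "travel": [
    [0,0,0.2],
    [0,0,0.2],
    [0,0,0.2],
    [0,0,0.2],
    [0,0,0.15],
    [0,0,0.1],
    [0,0,0.05],
    [0,0,0],
    [0,0,0]
  ],
  "dr": [
    [0,0,0],
    [0,0,0],
    [0,0,0],
    [0,0,0],
    [0,0,0],
    [0,0,0],
    [0,0,0],
    [0,0,0],
    [0,0,0]
  ],
  "fingers": [0,0,0,0,0,0,0,0,0]
}}

```text
time_s: 10.38
ee_pos: [0.6128, -0.0327, 0.241]
orientation: [0.0, 0.001, 1.0, -0.0]
contact_force: [0.0, 0.7, -2.2]
opening: 0.58
gripper_force: 62.7
```

{"api": "jog_arm", "payload": {
  "travel": [
    [0,0,0.05],
    [0,0,0.05],
    [0,0,0]
  ],
  "dr": [
    [0,0,0],
    [0,0,0],
    [0,0,0]
  ],
  "fingers": [0,0,0]
}}

```text
time_s: 10.63
ee_pos: [0.6127, -0.0327, 0.2384]
orientation: [0.0, 0.001, 1.0, -0.0]
contact_force: [-0.2, -0.8, -2.9]
opening: 0.58
gripper_force: 62.8
```

{"api": "jog_arm", "payload": {
  "travel": [
    [0,0,0.04],
    [0,0,0.02],
    [0,0,0],
    [0,0,0]
  ],
  "dr": [
    [0,0,0],
    [0,0,0],
    [0,0,0],
    [0,0,0]
  ],
  "fingers": [0,0,0,0]
}}

```text
time_s: 10.97
ee_pos: [0.6127, -0.0327, 0.2382]
orientation: [0.001, 0.001, 1.0, -0.0]
contact_force: [-3.9, 0.7, 8.2]
opening: 0.582
gripper_force: 63.6
```

{"api": "jog_arm", "payload": {
  "travel": [
    [0,0,0],
    [0,0,0],
    [0,0,0],
    [0,0,0],
    [0,0,0],
    [0,0,0],
    [0,0,0],
    [0,0,0],
    [0,0,0],
    [0,0,-0.3],
    [0,0,-0.8],
    [0,0,-0.9],
    [0,0,-0.9],
    [0,0,-0.9],
    [0,0,-0.9],
    [0,0,-0.5]
  ],
  "dr": [
    [0,0,0],
    [0,0,0],
    [0,0,0],
    [0,0,0],
    [0,0,0],
    [0,0,0],
    [0,0,0],
    [0,0,0],
    [0,0,0],
    [0,0,0],
    [0,0,0],
    [0,0,0],
    [0,0,0],
    [0,0,0],
    [0,0,0],
    [0,0,0]
  ],
  "fingers": [0.7,0.8,0.9,1,1,1,1,1,1,1,1,1,1,1,1,1]
}}

```text
time_s: 12.3
ee_pos: [0.6129, -0.0327, 0.3704]
orientation: [0.002, 0.001, 1.0, -0.0]
contact_force: [0.4, -0.0, 0.9]
opening: 1.001
gripper_force: 0.0
```

```bash
python3 - <<'E'
from h import *
np.set_printoptions(precision=4,suppress=True)
s=sense(); print(s['ee_pos'],s['orientation'],s['qpos'])
p,d=save('wrist','w4'); C=wcloud(s,cv2.medianBlur(d,3)); Z=C[...,2]
m=(np.hypot(C[...,0]-.612,C[...,1]+.0325)<.035)&(abs(Z-.108)<.006)
q=C[m];(a,b),r=cv2.minEnclosingCircle((q[:,:2]*1000).astype(np.float32)); print(m.sum(),a,b,2*r,q[:,2].mean(),'plate z',np.median(Z[(Z>.005)&(Z<.018)]))
p,d=save('scene','s4'); C=cloud('scene',cv2.medianBlur(d,3))
N=(np.hypot(C[...,0]-.612,C[...,1]+.0325)<.03); Q=C[N];print(np.histogram(Q[:,2],np.arange(.09,.13,.004)))
cv2.imwrite('pics/s4c.png',cv2.resize(cv2.imread('pics/s4.png')[130:290,170:360],(760,600)))
E
```

```text
[ 0.6129 -0.0327  0.3704] [ 0.0017  0.0009  1.     -0.0001] [-0.0533  0.4018  0.1376  1.3033 -0.0001 -0.0516]
3290 612.0939331054688 -31.00065803527832 49.9520149230957 0.1070185651156047 plate z 0.011768998764887184
(array([ 16,  15,  21, 100, 104,   8,   2,   0,   0,   0]), array([0.09 , 0.094, 0.098, 0.102, 0.106, 0.11 , 0.114, 0.118, 0.122,
       0.126, 0.13 ]))
```

View pics/s4c.png

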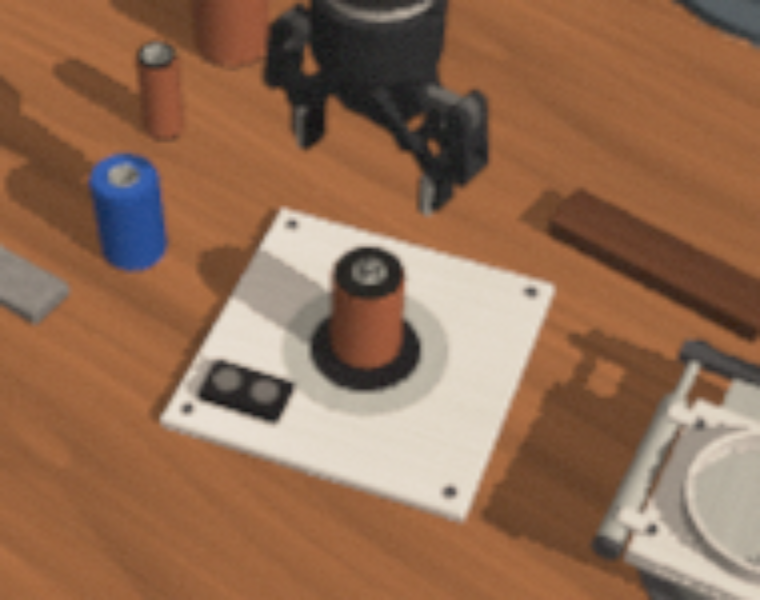

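The bobbin sits upright on the disc with its top at 0.107 m and the stud showing at (370,268). Now to above the handle.

{"api": "jog_arm", "payload": {
  "travel": [
    [0.365,0.86,0],
    [0.365,0.86,0],
    [0.365,0.86,0],
    [0.365,0.86,0],
    [0.365,0.86,0],
    [0.365,0.86,0],
    [0.365,0.86,0],
    [0.365,0.86,0],
    [0.365,0.86,0],
    [0.365,0.86,0],
    [0.365,0.86,0],
    [0.365,0.86,0],
    [0.365,0.86,0]
  ],
  "dr": [
    [0,0,0],
    [0,0,0],
    [0,0,0],
    [0,0,0],
    [0,0,0],
    [0,0,0],
    [0,0,0],
    [0,0,0],
    [0,0,0],
    [0,0,0],
    [0,0,0],
    [0,0,0],
    [0,0,0]
  ],
  "fingers": [1,1,1,1,1,1,1,1,1,1,1,1,1]
}}

```text
time_s: 13.48
ee_pos: [0.4938, 0.2479, 0.3661]
orientation: [-0.001, 0.001, 1.0, -0.0]
contact_force: [-0.2, -0.9, 0.4]
opening: 1.0
gripper_force: 0.0
```

{"api": "jog_arm", "payload": {
  "travel": [
    [0,0,0],
    [0,0,0],
    [0,0,0],
    [0,0,0],
    [0,0,0],
    [0,0,0],
    [0,0,0],
    [0,0,0],
    [0,0,0],
    [0,0,0],
    [0,0,0],
    [0,0,0],
    [0,0,0],
    [0,0,0],
    [0,0,0],
    [0,0,0]
  ],
  "dr": [
    [0,0,0.9],
    [0,0,0.9],
    [0,0,0.9],
    [0,0,0.9],
    [0,0,0.9],
    [0,0,0.9],
    [0,0,0.9],
    [0,0,0.9],
    [0,0,0.9],
    [0,0,0.9],
    [0,0,0.9],
    [0,0,0.9],
    [0,0,0.9],
    [0,0,0.9],
    [0,0,0.8],
    [0,0,0]
  ],
  "fingers": [0.45,0.45,0.45,0.45,0.45,0.45,0.45,0.45,0.45,0.45,0.45,0.45,0.45,0.45,0.45,0.45]
}}

```text
time_s: 14.82
ee_pos: [0.4944, 0.2469, 0.3661]
orientation: [-0.0, 0.648, 0.762, -0.001]
contact_force: [-0.4, -0.3, -0.3]
opening: 0.447
gripper_force: 0.0
```

```bash
python3 - <<'E'
from h import *
np.set_printoptions(precision=4,suppress=True)
s=sense(); w,x,y,z=s['orientation'];R=Ro.from_quat([x,y,z,w]).as_matrix(); print(s['ee_pos'],s['opening'],R,s['qpos'])
p,d=save('wrist','w5'); C=wcloud(s,cv2.medianBlur(d,3)); Z=C[...,2]
m=(np.hypot(C[...,0]-.494,C[...,1]-.2465)<.05)&(abs(Z-.106)<.005); q=C[m]
print(m.sum(),cv2.minAreaRect((q[:,:2]*1000).astype(np.float32)),q[:,2].mean(),(np.median(q,0)-s['ee_pos'])@R)
E
```

```text
[0.4944 0.2469 0.3661] 0.4465116102108353 [[-0.1614  0.9869 -0.0012]
 [ 0.9869  0.1614 -0.0007]
 [-0.0005 -0.0013 -1.    ]] [ 0.4632  0.301  -0.0257  1.2455 -0.0001  1.8719]
1249 ((493.86932373046875, 248.65086364746094), (9.745865821838379, 63.48739242553711), 9.606395721435547) 0.10538176208347949 [0.0043 0.0004 0.2606]
```

View pics/w5.png

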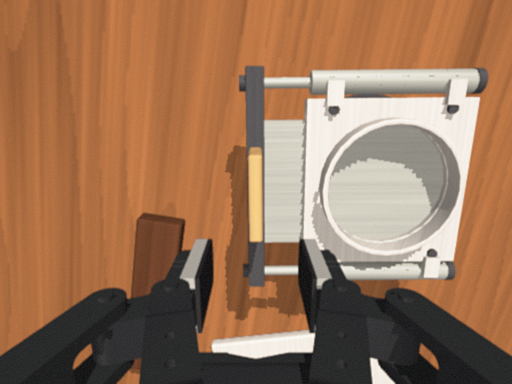

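The handle, at (256,195), lies midway between the fingers (213 and 301). Descend and close.

{"api": "jog_arm", "payload": {
  "travel": [
    [0.06,0,0.6],
    [0,0,0.8],
    [0,0,0.8],
    [0,0,0.8],
    [0,0,0.7],
    [0,0,0.5],
    [0,0,0.4],
    [0,0,0.2],
    [0,0,0],
    [0,0,0]
  ],
  "dr": [
    [0,0,0],
    [0,0,0],
    [0,0,0],
    [0,0,0],
    [0,0,0],
    [0,0,0],
    [0,0,0],
    [0,0,0],
    [0,0,0],
    [0,0,0]
  ],
  "fingers": [0.45,0.45,0.45,0.45,0.45,0.45,0.45,0.45,0.45,0.45]
}}

```text
time_s: 15.7
ee_pos: [0.4944, 0.2485, 0.2472]
orientation: [0.0, 0.646, 0.764, 0.0]
contact_force: [0.2, 0.7, 0.1]
opening: 0.448
gripper_force: 0.0
```

{"api": "jog_arm", "payload": {
  "travel": [
    [0,0,0],
    [0,0,0],
    [0,0,0],
    [0,0,0],
    [0,0,0],
    [0,0,0],
    [0,0,0],
    [0,0,0],
    [0,0,0],
    [0,0,0]
  ],
  "dr": [
    [0,0,0],
    [0,0,0],
    [0,0,0],
    [0,0,0],
    [0,0,0],
    [0,0,0],
    [0,0,0],
    [0,0,0],
    [0,0,0],
    [0,0,0]
  ],
  "fingers": [0,0,0,0,0,0,0,0,0,0]
}}

```text
time_s: 16.53
ee_pos: [0.4937, 0.2484, 0.2478]
orientation: [-0.0, 0.646, 0.763, -0.0]
contact_force: [-3.7, -0.4, 6.0]
opening: 0.101
gripper_force: 59.6
```

{"api": "jog_arm", "payload": {
  "travel": [
    [0,-0.1,0],
    [0,-0.2,0],
    [0,-0.2,0],
    [0,-0.2,0],
    [0,-0.2,0],
    [0,-0.2,0],
    [0,-0.2,0],
    [0,-0.2,0],
    [0,-0.2,0],
    [0,-0.2,0],
    [0,-0.1,0],
    [0,0,0],
    [0,0,0],
    [0,0,0]
  ],
  "dr": [
    [0,0,0],
    [0,0,0],
    [0,0,0],
    [0,0,0],
    [0,0,0],
    [0,0,0],
    [0,0,0],
    [0,0,0],
    [0,0,0],
    [0,0,0],
    [0,0,0],
    [0,0,0],
    [0,0,0],
    [0,0,0]
  ],
  "fingers": [0,0,0,0,0,0,0,0,0,0,0,0,0,0]
}}

```text
time_s: 17.7
ee_pos: [0.4466, 0.2404, 0.2479]
orientation: [0.002, 0.646, 0.763, 0.002]
contact_force: [9.5, -2.1, -2.2]
opening: 0.111
gripper_force: 58.7
```

```bash
python3 - <<'E'
from h import *
np.set_printoptions(precision=4,suppress=True)
s=sense(); print(s['ee_pos'],s['contact_force'])
g=np.array([np.cos(np.radians(9.6)),np.sin(np.radians(9.6))])
for n,mouth in (('top',[.5971,.2642]),('scene',[.5982,.2643])):
    p,d=save(n,n+'6'); C=cloud(n,cv2.medianBlur(d,3)); L=(C[...,:2]-mouth); a=L@g; b=L@[-g[1],g[0]]
    Z=C[...,2]
    for lo in (-.025,-.01,.005):
        m=(abs(b-lo-.007)<.008)&(abs(Z-.058)<.004)&(abs(a)<.045); print(n,lo,m.sum(),'edge max a',np.sort(a[m])[-3:], 'below pts a min',np.sort(a[(abs(b-lo-.007)<.008)&(Z<.04)&(abs(a)<.045)])[:3])
    m=(abs(Z-.106)<.005)&(abs(b)<.04)&(a<-.1)&(a>-.2); print('handle',m.sum(),np.median(a[m]) if m.any() else '')
    m=(abs(Z-.084)<.003)&(np.hypot(a,b)<.06); print('rim a range',a[m].min(),a[m].max())
t=cv2.imread('pics/top6.png')[135:255,45:165];q=cv2.imread('pics/scene6.png')[205:325,310:430]
cv2.imwrite('pics/c6.png',cv2.resize(np.hstack([t,q]),(800,400),interpolation=cv2.INTER_CUBIC))
E
```

```text
[0.4466 0.2404 0.2479] [ 9.5024 -2.0757 -2.1729]
top -0.025 112 edge max a [0.0029 0.0033 0.044 ] below pts a min [0.0162 0.0168 0.0172]
top -0.01 123 edge max a [0.0026 0.0026 0.0035] below pts a min [0.0164 0.0168 0.0172]
top 0.005 127 edge max a [0.0026 0.0032 0.0036] below pts a min [0.0161 0.0162 0.0172]
handle 85 -0.1516801736047339
rim a range -0.05359811224885013 0.05376931092442834
scene -0.025 111 edge max a [0.0021 0.0026 0.0029] below pts a min [-0.027  -0.0265 -0.0258]
scene -0.01 111 edge max a [0.002  0.0026 0.0032] below pts a min [-0.027  -0.0269 -0.0264]
scene 0.005 114 edge max a [0.0029 0.003  0.0031] below pts a min [-0.0265 -0.0261 -0.0255]
handle 50 -0.1499167739827802
rim a range -0.0527947364816443 0.05363720053630547
```

View pics/c6.png

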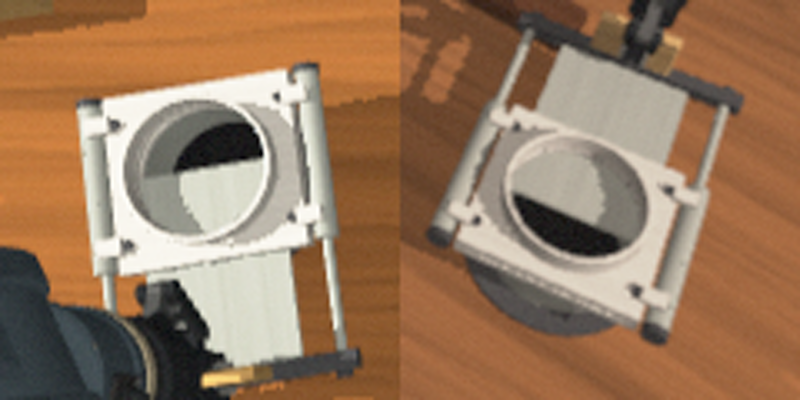

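The edge sits about 2.5 mm short of the middle in both views (edge across the mouth at about (205,165) on the left and (570,215) on the right of the crop). I'll draw it a little further.

{"api": "jog_arm", "payload": {
  "travel": [
    [0,-0.1,0],
    [0,0,0],
    [0,0,0],
    [0,0,0],
    [0,0,0],
    [0,0,0]
  ],
  "dr": [
    [0,0,0],
    [0,0,0],
    [0,0,0],
    [0,0,0],
    [0,0,0],
    [0,0,0]
  ],
  "fingers": [0,0,0,0,0,0]
}}

```text
time_s: 18.3
ee_pos: [0.4442, 0.24, 0.2479]
orientation: [0.002, 0.646, 0.763, 0.002]
contact_force: [9.4, -1.9, -1.3]
opening: 0.103
gripper_force: 59.0
```

```bash
python3 - <<'E'
from h import *
np.set_printoptions(precision=4,suppress=True)
s=sense(); print(s['ee_pos'],s['contact_force'])
g=np.array([np.cos(np.radians(9.6)),np.sin(np.radians(9.6))])
for n,mouth in (('top',[.5971,.2642]),('scene',[.5982,.2643])):
    p,d=save(n,n+'7'); C=cloud(n,cv2.medianBlur(d,3)); L=(C[...,:2]-mouth); a=L@g; b=L@[-g[1],g[0]]
    Z=C[...,2]
    for lo in (-.025,-.01,.005):
        m=(abs(b-lo-.007)<.008)&(abs(Z-.058)<.004)&(abs(a)<.03); print(n,'edge max a',np.sort(a[m])[-4:])
    m=(abs(Z-.106)<.005)&(abs(b)<.04)&(a<-.1)&(a>-.2); print('handle',m.sum(),np.median(a[m]))
    if n=='scene':
        m=(np.hypot(C[...,0]-.612,C[...,1]+.0325)<.03)&(Z>.1); print('bobbin top',np.median(Z[m]))
E
```

```text
[0.4442 0.24   0.2479] [ 9.4469 -1.8523 -1.2738]
top edge max a [-0.0004 -0.0002  0.0003  0.0015]
top edge max a [0.     0.0003 0.0004 0.0014]
top edge max a [-0.      0.0003  0.0005  0.001 ]
handle 81 -0.1543045254208066
scene edge max a [-0.0004 -0.0001 -0.0001  0.0003]
scene edge max a [-0.0011 -0.001  -0.0002 -0.    ]
scene edge max a [-0.0004  0.      0.0003  0.0005]
handle 45 -0.15280732037648898
bobbin top 0.10594074075662857
```

The edge now runs across the middle in both views, within about 1 mm, and the grip holds at 59 N. Handing in.

```bash
python3 -c "
from plant import *
print(hand_in())"
```

```text
the job is handed in; nothing more can be done
None
```

The middle bobbin is lowered onto the drive disc and released, and the shutter is held half open in the grip with its edge within about 1 mm of the mouth's centre; job handed in at about 18 s.

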